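# Push the carton through the width gauge

## Task

Check the packed carton that lies in the open in front of the width gauge: slide it along the bench top, narrow end first, through the gap between the two blue posts, and on until it rests squarely against the steel stop bar behind them. Only push it with the fingers: do not pick it up or tip it, and leave everything else on the bench where it is.

Things in the scene. Friction and masses are not known exactly. Their poses are not given: they have to be found in the camera images.
- carton: Closed rigid cardboard carton, lying in the open 0.15 to 0.35 m before the gap: 94 mm wide (its x), 120 mm long (its y), 50 mm high, light tape along its length on top, 0.25 to 0.5 kg, slides with ordinary friction. Origin at the centre of its underside, z up. It starts on the -y side of the gauge; its +y end faces the gap within about 0.75 rad and goes in first.
- gauge: Fixed width gauge. Origin on the bench, mid-gap; x runs from post to post, +y is the way the carton goes through. Blue posts 40 x 40 mm, 60 mm high, centred at x = -71 and +71 mm, y = 0: the gap is 102 mm wide (4 mm spare on each side of the carton), from y = -20 to +20 mm. Outside each post a 4 mm high foot with a 9 mm high bolt head reaches to x = 137 mm.
- stop (a point): Middle of the near face of the gauge's steel stop bar, on the bench, 155 mm along the gauge's +y. The bar is 30 mm high. Between posts and bar lies a flat, bare bay with steel side bars 16 mm high, inner faces at gauge x = -81 and +81 mm. A carton against the bar has its origin at gauge y = +95 mm and its rear end 15 mm past the posts.
- tape_roll: Bystander, leave alone: roll of packing tape standing on its flat side, 90 mm across, 48 mm high. Origin at its underside, at the centre
- small_box: Bystander, leave alone: small cardboard box 45 x 62 x 35 mm high. Origin at its underside, at the centre
- jar: Bystander, leave alone: closed jar 60 mm across, 75 mm high. Origin at its underside, at the centre
- scanner: Bystander, leave alone: hand-held scanner lying down, about 160 x 50 x 33 mm high. Origin at its underside, near its middle
- marker: Bystander, leave alone: square-bodied marker pen lying down, about 127 x 15 x 15 mm. Origin at its underside, near its middle
- bearing: Bystander, leave alone: steel bearing ring lying flat, 62 mm across, 16 mm high. Origin at its underside, at the centre
- driver: Bystander, leave alone: screwdriver lying down. Origin at its underside, near its middle
Not all that is in view belongs to the job. Leave any pink look-alike of the carton alone.

How it is judged:
By the outcome, as a careful person would: the job done as asked, in the order asked, and still so for the second after the job is handed in, with the robot touching nothing.
It also fails if it takes over 56 s, if anything falls off the work surface, if the arm or the gripper's body presses on something with over 40 N, if the wrist force passes 120 N, or if a joint passes its speed limit or range.

## Robot

A 6-joint arm with a two-finger parallel gripper is mounted at the origin on the work surface. World frame = base frame: x ahead of the robot, y to its left, z up, the work surface at z = 0. Lengths are in m, angles in rad, forces in N, time in s.
With the tool pointing down it reaches from about 0.35 to 0.725 m from the base axis. Payload 4.3 kg.
Tool frame: the origin (TCP) lies midway between the tips of the shut fingers; the grasp point (between the pads) lies 19 mm behind it; z points along the fingers, x is the direction in which the jaws open and shut, and the axes are right-handed (so a half turn about z gives the same grasp; the last joint's range is limited). The gripper opens to 85 mm and grips with 20 to 120 N. Pads are 22 mm wide; open, the fingers measure 114 mm over their backs; the gripper's body (76 mm by 85 mm) begins 54 mm behind the grasp point. The pads swing forward as they close: fully open they stand 13 mm farther back than shut.
Start: joints at [-1.401, 0.377, 0.081, 1.274, 0, 1.46], TCP at [0.159, -0.553, 0.231] pointing down, gripper open.
Joint ranges: [-2.72, 2.72], [-0.84, 1.66], [-1.02, 1.22], [-1.77, 2.12], [-1.37, 1.28], [-3.14, 3.14]. Speed limits (rad/s): [2.57, 2.57, 3.14, 3.14, 3.14, 3.14].

## Interface

Orientations are given as a 3x3 rotation matrix whose columns are the frame's x, y, z axes.
In Python, from rig import robot, vision gives the robot as it stands.
- The arm moves only by the tool servo_tool, never from a script. Its argument "increments" is one flat list of numbers, 7 for each row, row after row: the turn, a rotation vector about the tool's x, y, z in rad, then the shift along the tool's x, y, z in cm, then the finger opening in cm, from 0 to 8.54. A call has 1 to 10 rows; each row shifts and turns the commanded pose from where the row before left it, along the tool's axes as they then stand; what a row does not reach is not made up. A row lasts 1/12 s, in which the tool goes at most 41.7 mm and 7.16 degrees, less where a joint would pass 70% of its speed; a pose out of reach is approached as far as the arm can. A call is refused whole if a number of a shift passes 4.17 or a number of a turn 0.125, either way. A call with a gripper value outside its range is refused whole. The fingers move at their own pace and stop on an object; the grip force is fixed at half the most. Time passes only in rows, so rows that do not move let the fingers close. It gives the time, the measured TCP pose, the force and the opening at its end, in the units of the state.
- robot.sense(): the state, without advancing time (a new reading comes with each control period).
- vision.grab_frame(name): name is "side" or "top"; returns (picture, depth): 384x512x3 uint8, red, green, blue; 384x512 float32, m along the optical axis (not along the pixel's ray), 0 where there is no reading.
- vision.camera_info(name): a dict with "fx", "fy", "cx", "cy" (pixels), "D" ([k1, k2, p1, p2, k3] as OpenCV has them; the pictures are not rectified), "extrinsics" (4x4, takes a point from world to camera coordinates). Camera axes: x right, y up, looking along -z (the intrinsics and any distortion apply to the point x, -y, -z); pixel columns grow to the right and rows downward; lengths in m; the calibration is good to about 2 mm. A picture is of the moment at which its call begins. camera_info takes no time and is no camera call.
- robot.hand_in(): hands the job in, once; it reports no verdict.
The state is a dict: "t": time; "q": joint angles; "qd": joint speeds; "effort": joint torques, N m; "tcp_pos": TCP position; "ee_rot": TCP orientation; "ft_force": force on the tool from outside, world axes, zero at the start; "ft_torque": the same for the moment, N m; "grip_width": finger opening in m.
Only numpy, scipy, OpenCV 4.12 (cv2) and the standard library are available. Lean on these libraries where they do the work, as an engineer would, in place of code of your own. Each camera call takes 0.05 s, during which the arm holds its last target. There are 200 camera calls.

## Working session

There is one attempt and no reset: what is moved stays moved. The work goes in short steps, Python scripts to look and compute and a tool call to move; the robot and the scene stay as the last step left them, time stands still between calls to the robot, and variables do not carry over. Pictures are saved under pics/ and viewed, about 8 in all and at most 12, crops included, and the job is handed in when it is done.

Besides the shell and the picture viewer there is one more tool, called after ">>>" as name(argument=value, ...) on one line, values as JSON. servo_tool: Moves the arm, as the interface text tells. Its arguments: {"type":"object","properties":{"increments":{"type":"array"}},"required":["increments"]}

```bash
mkdir -p pics; ls; cat > h.py <<'E'
import numpy as np, cv2
from rig import robot, vision
def grab(n):
    p,d=vision.grab_frame(n); return p,d
def pts(n,uv,z):
    """cast pixels onto plane z"""
    c=vision.camera_info(n);K=np.array([[c['fx'],0,c['cx']],[0,c['fy'],c['cy']],[0,0,1.]])
    u=cv2.undistortPoints(np.array(uv,float).reshape(-1,1,2),K,np.array(c['D'],float)).reshape(-1,2)
    E=np.array(c['extrinsics']);R,t=E[:3,:3],E[:3,3]
    o=-R.T@t; d=np.c_[u[:,0],-u[:,1],-np.ones(len(u))]@R
    return o+d*((z-o[2])/d[:,2])[:,None]
def save(n,p,s=1):
    cv2.imwrite('pics/'+n,cv2.resize(p[:,:,::-1],None,fx=s,fy=s,interpolation=cv2.INTER_CUBIC))
E
python3 - <<'E'
from h import *
for n in ('top','side'):
    p,d=grab(n); np.savez(f'{n}0.npz',p=p,d=d); save(f'{n}0.png',p,1.5)
    c=vision.camera_info(n);E=np.array(c['extrinsics']);print(n,c['fx'],c['D'],-E[:3,:3].T@E[:3,3])
s=robot.sense();print(s['t'],s['tcp_pos'],s['ee_rot'],s['ft_force'])
E
```

```text
pics
top 356.97390120826856 [-0.07626156  0.          0.          0.          0.        ] [ 0.45897179 -0.02487228  0.9631572 ]
side 353.4107226761893 [-0.00328568  0.          0.          0.          0.        ] [0.30896853 0.69067015 0.93673712]
0.1 [ 0.15870793 -0.5520677   0.23044088] [[ 2.76165930e-01 -9.61109927e-01 -2.96483090e-04]
 [-9.61108228e-01 -2.76166003e-01  1.82021894e-03]
 [-1.83130905e-03 -2.17730120e-04 -9.99998299e-01]] [-0.92112289 -0.05552123 -0.32697268]
```

View pics/top0.png

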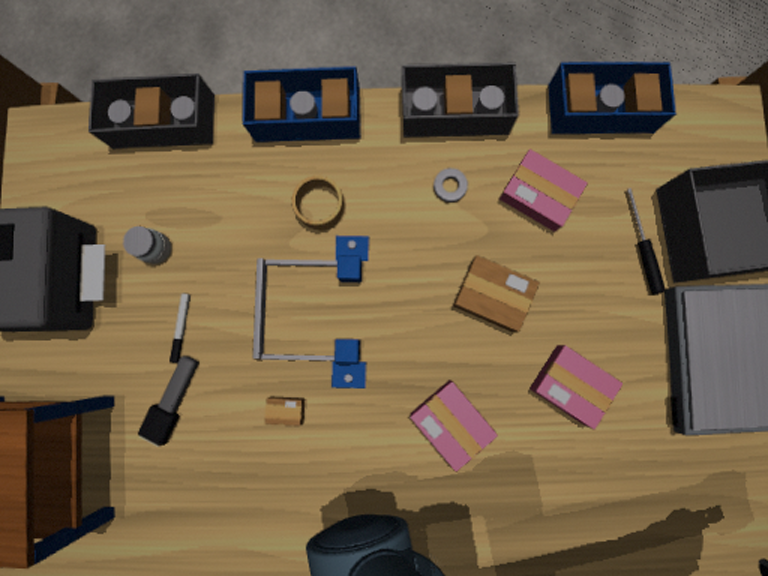

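View pics/side0.png

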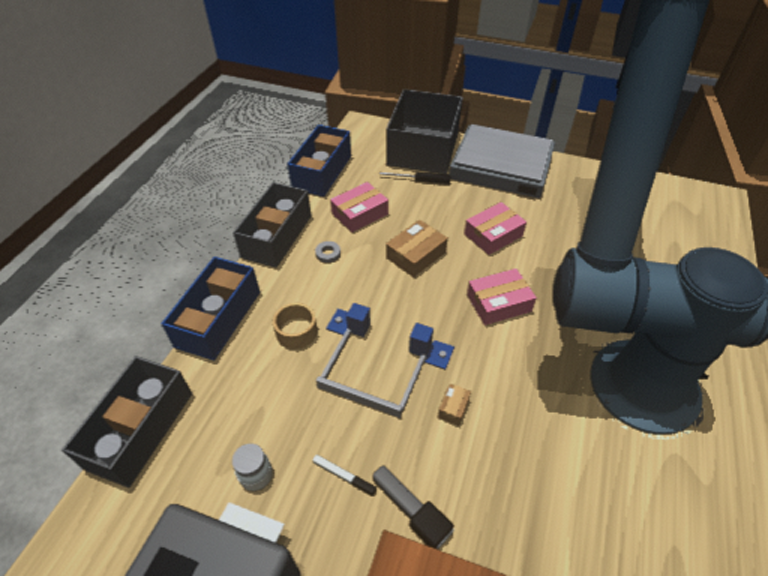

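The top view shows one brown carton at (497,293), three pink look-alikes at (545,190), (577,387) and (453,425), and the gauge with its posts at (349,267) and (347,351) and its bar at x≈260 (pixels in the 1.5x picture). The brown one fits: it is cardboard-coloured, has light tape along its length, and lies before the gap. I'll measure it and confirm it in a crop.

```bash
cat >> h.py <<'E'
def cloud(n,d):
    c=vision.camera_info(n);K=np.array([[c['fx'],0,c['cx']],[0,c['fy'],c['cy']],[0,0,1.]])
    v,u=np.mgrid[:d.shape[0],:d.shape[1]]
    q=cv2.undistortPoints(np.stack([u,v],-1).reshape(-1,1,2).astype(float),K,np.array(c['D'],float)).reshape(-1,2)
    D=d.reshape(-1); P=np.c_[q[:,0]*D,-q[:,1]*D,-D]
    E=np.array(c['extrinsics']); return ((P-E[:3,3])@E[:3,:3]).reshape(d.shape+(3,))
def big(m):
    n,l,s,c=cv2.connectedComponentsWithStats(m.astype(np.uint8)); 
    return l==1+np.argmax(s[1:,4])
def rect(n,m,z):
    c=max(cv2.findContours(m.astype(np.uint8),0,1)[0],key=cv2.contourArea).reshape(-1,2)
    P=pts(n,c,z)[:,:2]; r=cv2.minAreaRect((P*1000).astype(np.float32)); return r
E
cat > m.py <<'E'
from h import *
def meas(p,d,box=None,n='top'):
    W=cloud(n,d); z=W[...,2]; hsv=cv2.cvtColor(p,cv2.COLOR_RGB2HSV).astype(int); out={}
    roi=np.zeros(z.shape,bool)
    a,b,c,e=box or (150,240,290,370); roi[a:b,c:e]=1
    pink=(hsv[...,0]>150)
    m=big(roi&(z>.042)&(z<.058)&~pink&(d>0)); out['carton']=rect(n,m,.05); out['cz']=np.median(z[m]); out['ccen']=W[m].mean(0)
    blue=(hsv[...,0]>100)&(hsv[...,0]<130)&(hsv[...,1]>120)
    for k,(a,b,c,e) in dict(p1=(160,192,215,255),p2=(220,250,215,255)).items():
        r=np.zeros_like(roi); r[a:b,c:e]=1; mm=big(r&blue&(z>.052)&(z<.068)); out[k]=rect(n,mm,.06); out[k+'z']=np.median(z[mm])
    return out
if __name__=='__main__':
    f=np.load('top0.npz');o=meas(f['p'],f['d'])
    for k,v in o.items(): print(k,np.round(v,1) if 'z' not in k and k!='ccen' and 0 else v)
    W=cloud('top',f['d']); r=np.zeros(W.shape[:2],bool); r[165:245,165:182]=1
    m=r&(W[...,2]>.02); print('bar',rect('top',big(m),.03),np.median(W[...,2][m]))
    save('crop.png',f['p'][130:260,160:380],3.6)
E
python3 m.py
```

```text
carton ((542.9591674804688, -193.37545776367188), (119.21581268310547, 94.8951644897461), 65.09098815917969)
cz 0.04933530321439654
ccen [ 0.54306405 -0.19370549  0.04931905]
p1 ((593.8958740234375, 59.23253631591797), (38.54192352294922, 39.0643310546875), 88.98273468017578)
p1z 0.05887206630238494
p2 ((451.51171875, 66.53553009033203), (37.95891571044922, 37.67426681518555), 88.71649169921875)
p2z 0.05895269255848716
bar ((530.0648803710938, 222.9014129638672), (15.048267364501953, 174.95562744140625), 87.41629791259766) 0.028793073533464844
```

View pics/crop.png

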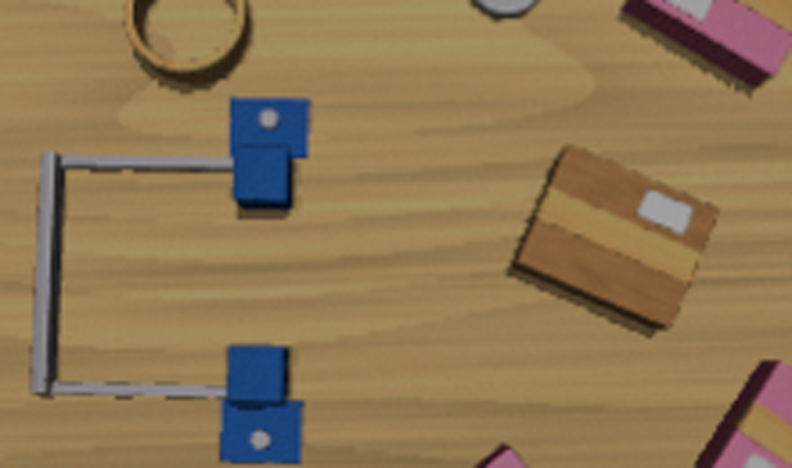

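The crop confirms the brown carton: centre (543,-193) mm, 119x95 mm, top at 49 mm, yaw about -24.9°. The gauge origin is (522.7,62.9) mm with yaw about -2.9°, and the post spacing measures 142.6 mm, as it should. In the gauge frame the carton sits at x=+33, y=-255, turned -22°.

Plan: use both fingers as a bar on its +x side to turn it +22° and shift it -33 mm, then push from behind.

>>> servo_tool(increments=[0,0,0,-1.34,-3.77,0,5,0,0,0,-1.34,-3.77,0,5,0,0,0,-1.34,-3.77,0,5,0,0,0,-1.34,-3.77,0,5,0,0,0,-1.34,-3.77,0,5,0,0,0,-1.34,-3.77,0,5,0,0,0,-1.34,-3.77,0,5,0,0,0,-1.34,-3.77,0,5,0,0,0,-1.34,-3.77,0,5,0,0,0,-1.34,-3.77,0,5])

```text
t: 0.93
tcp_pos: [0.4852, -0.3181, 0.2309]
ee_rot: [[0.276, -0.961, -0.001], [-0.961, -0.276, 0.0], [-0.001, 0.001, -1.0]]
ft_force: [-0.1, 0.3, 0.8]
grip_width: 0.0501
```

>>> servo_tool(increments=[0,0,0,-1.34,-3.77,0,5,0,0,0,-1.34,-3.77,0,5,0,0,0,-1.34,-3.77,0,5,0,0,0,-1.34,-3.77,0,5,0,0,-0.121,0,0,0,5,0,0,-0.121,0,0,0,5,0,0,-0.121,0,0,0,5,0,0,-0.121,0,0,0,5,0,0,-0.121,0,0,0,5,0,0,-0.121,0,0,0,5])

```text
t: 1.77
tcp_pos: [0.614, -0.2263, 0.2305]
ee_rot: [[0.848, -0.53, -0.001], [-0.53, -0.848, 0.001], [-0.001, 0.0, -1.0]]
ft_force: [0.9, -0.2, 0.8]
grip_width: 0.05
```

>>> servo_tool(increments=[0,0,-0.121,0,0,0,5,0,0,-0.121,0,0,0,5,0,0,-0.121,0,0,0,5,0,0,-0.121,0,0,0,5,0,0,-0.121,0,0,0,5,0,0,-0.121,0,0,0,5,0,0,-0.121,0,0,0,5,0,0,-0.121,0,0,0,5,0,0,-0.121,0,0,0,5,0,0,-0.121,0,0,0,5])

```text
t: 2.6
tcp_pos: [0.6139, -0.2264, 0.2306]
ee_rot: [[0.795, 0.606, -0.001], [0.606, -0.795, 0.001], [-0.001, -0.001, -1.0]]
ft_force: [1.0, -0.0, -0.2]
grip_width: 0.0502
```

>>> servo_tool(increments=[0,0,-0.121,0,0,0,5,0,0,-0.121,0,0,0,5,0,0,-0.121,0,0,0,5,0,0,-0.121,0,0,0,5,0,0,0,0,0,0,5,0,0,0,0,0,0,5])

```text
t: 3.1
tcp_pos: [0.614, -0.2265, 0.2308]
ee_rot: [[0.43, 0.903, -0.001], [0.903, -0.43, 0.0], [-0.0, -0.001, -1.0]]
ft_force: [-0.4, 0.2, -0.1]
grip_width: 0.0498
```

>>> servo_tool(increments=[0,0,-0.01,0,0,3.5,5,0,0,0,0,0,3.5,5,0,0,0,0,0,3.5,5,0,0,0,0,0,3.5,5,0,0,0,0,0,3.5,5,0,0,0,0,0,2,5,0,0,0,0,0,1.5,5,0,0,0,0,0,0.5,5,0,0,0,0,0,0,5])

```text
t: 3.85
tcp_pos: [0.6128, -0.2259, 0.0145]
ee_rot: [[0.42, 0.907, -0.003], [0.907, -0.42, 0.002], [-0.0, -0.004, -1.0]]
ft_force: [0.3, -0.7, 0.3]
grip_width: 0.0502
```

>>> servo_tool(increments=[0,0,0,0,-0.6,0,5,0,0,0,0,-0.6,0,5,0,0,0,0,-0.4,0,5,0,0,0,0,-0.2,0,5,0,0,0,0,-0.1,0,5,0,0,0,0,0,0,5])

```text
t: 4.35
tcp_pos: [0.5978, -0.219, 0.0174]
ee_rot: [[0.419, 0.908, 0.002], [0.908, -0.419, -0.001], [0.0, 0.002, -1.0]]
ft_force: [0.8, 0.1, 1.3]
grip_width: 0.0499
```

>>> servo_tool(increments=[0,0,0,0,-0.2,0,5,0,0,-0.043,0.25,-0.38,0,5,0,0,-0.043,0.25,-0.38,0,5,0,0,-0.043,0.25,-0.38,0,5,0,0,-0.043,0.25,-0.38,0,5,0,0,-0.043,0.25,-0.38,0,5,0,0,-0.043,0.25,-0.38,0,5,0,0,-0.043,0.25,-0.38,0,5,0,0,-0.043,0.25,-0.38,0,5,0,0,-0.043,0.25,-0.38,0,5])

```text
t: 5.18
tcp_pos: [0.57, -0.188, 0.0174]
ee_rot: [[0.043, 0.999, 0.004], [0.999, -0.043, -0.001], [-0.001, 0.004, -1.0]]
ft_force: [4.2, -0.5, 2.7]
grip_width: 0.0502
```

>>> servo_tool(increments=[0,0,0,0,0,0,5,0,0,0,0,0,0,5])

```text
t: 5.35
tcp_pos: [0.569, -0.1876, 0.0169]
ee_rot: [[0.045, 0.999, 0.002], [0.999, -0.045, -0.0], [-0.0, 0.002, -1.0]]
ft_force: [2.7, 1.1, 2.0]
grip_width: 0.0502
```

```bash
python3 - <<'E'
from h import *
p,d=grab('top'); np.savez('top1.npz',p=p,d=d); save('top1.png',p[120:330,150:420],2.9)
from m import meas
print(meas(p,d))
E
```

```text
{'carton': ((510.3025817871094, -157.96585083007812), (64.79469299316406, 93.31648254394531), 86.26763916015625), 'cz': np.float64(0.04936773413333046), 'ccen': array([ 0.51335118, -0.15212082,  0.04939125]), 'p1': ((593.8961181640625, 59.24311828613281), (38.8009033203125, 38.78559494018555), 88.50726318359375), 'p1z': np.float64(0.0587106477962642), 'p2': ((451.50537109375, 66.53567504882812), (37.95891571044922, 37.66156005859375), 88.71649169921875), 'p2z': np.float64(0.059110946384613734)}
```

View pics/top1.png

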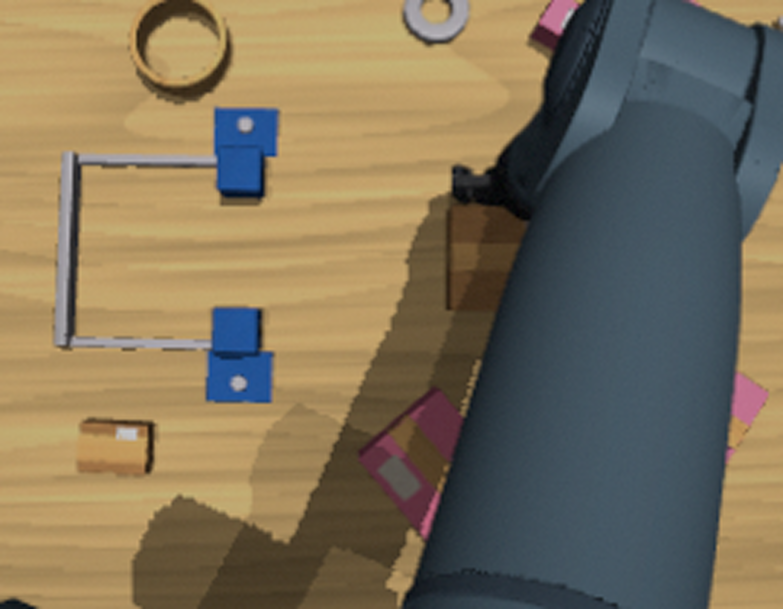

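Carton now lines up with the gap (heading about 86–87°, partly hidden by the arm). Next: back off, lift, go behind it.

>>> servo_tool(increments=[0,0,0,0,1.5,0,5,0,0,0,0,1.5,0,5,0,0,0,0,0,-3.5,5,0,0,0,0,0,-3.5,5,0,0,0,0,0,-3.5,5,0,0,0,-2.77,-2.98,0,5,0,0,0,-2.77,-2.98,0,5,0,0,0,-2.77,-2.98,0,5,0,0,0.121,0,0,0,5,0,0,0.121,0,0,0,5])

```text
t: 6.23
tcp_pos: [0.5019, -0.269, 0.1206]
ee_rot: [[0.293, 0.956, -0.003], [0.956, -0.293, 0.001], [0.0, -0.003, -1.0]]
ft_force: [-0.0, 0.1, 0.0]
grip_width: 0.0502
```

>>> servo_tool(increments=[0,0,0.121,0,0,0,5,0,0,0.121,0,0,0,5,0,0,0.121,0,0,0,5,0,0,0.121,0,0,0,5,0,0,0.121,0,0,0,5,0,0,0.121,0,0,0,5,0,0,0.121,0,0,0,5,0,0,0.121,0,0,0,5,0,0,0.121,0,0,0,5,0,0,0.121,0,0,0,5])

```text
t: 7.07
tcp_pos: [0.5038, -0.2675, 0.1204]
ee_rot: [[0.998, 0.067, -0.003], [0.067, -0.998, 0.001], [-0.003, -0.001, -1.0]]
ft_force: [-0.4, 0.3, 1.0]
grip_width: 0.05
```

>>> servo_tool(increments=[0,0,0.121,0,0,0,5,0,0,0,0,0,0,5,0,0,0,0,0,0,5])

```text
t: 7.32
tcp_pos: [0.5042, -0.2676, 0.1206]
ee_rot: [[0.999, -0.045, -0.002], [-0.045, -0.999, 0.001], [-0.002, -0.001, -1.0]]
ft_force: [0.4, -0.4, 0.6]
grip_width: 0.0505
```

```bash
python3 - <<'E'
from h import *
p,d=grab('top'); np.savez('top2.npz',p=p,d=d)
q,e=grab('side'); np.savez('side2.npz',p=q,d=e)
A=cv2.resize(p[120:320,170:400],(575,500)); B=cv2.resize(q[110:300,180:400],(575,500))
save('two2.png',np.vstack([A,B]),0.6)
from m import meas
print(meas(p,d)['carton'])
E
```

```text
((509.0547790527344, -183.69241333007812), (118.57172393798828, 93.27253723144531), 86.85869598388672)
```

View pics/two2.png

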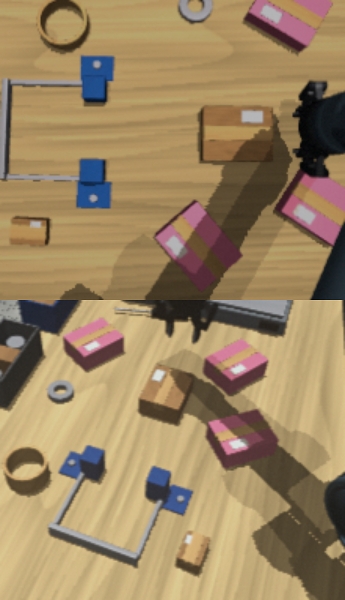

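The top view shows the carton square to the gap: centre (509.1,-183.7) mm, so gauge x≈-1.0, y≈-247, angle -0.2°. The fingers are hovering behind it, clear of the pink ones. Descend and push.

>>> servo_tool(increments=[0,0,0.006,0,-0.5,0,5,0,0,0,0,0,3.5,5,0,0,0,0,0,3.5,5,0,0,0,0,0,2.5,5,0,0,0,0,0,1,5,0,0,0,0,0,0,5])

```text
t: 7.92
tcp_pos: [0.5029, -0.261, 0.0137]
ee_rot: [[0.999, -0.052, -0.005], [-0.052, -0.999, 0.003], [-0.005, -0.003, -1.0]]
ft_force: [-0.2, -0.3, -0.7]
grip_width: 0.0503
```

>>> servo_tool(increments=[0,0,0,0,-0.3,0,5,0,0,0,0,-0.3,0,5,0,0,0,0,-0.5,0,5,0,0,0,0,-0.7,0,5,0,0,0,0,-0.8,0,5,0,0,0,0,-0.8,0,5,0,0,0,0,-0.8,0,5,0,0,0,0,-0.8,0,5,0,0,0,0,-0.7,0,5,0,0,0,0,-0.5,0,5])

```text
t: 8.75
tcp_pos: [0.5085, -0.1998, 0.0163]
ee_rot: [[0.999, -0.052, -0.0], [-0.052, -0.999, -0.0], [-0.0, 0.0, -1.0]]
ft_force: [-0.6, -3.3, 3.1]
grip_width: 0.0499
```

>>> servo_tool(increments=[0,0,0,0,-0.5,0,5,0,0,0,0,-0.8,0,5,0,0,0,0,-0.8,0,5,0,0,0,0,-0.8,0,5,0,0,0,0,-0.8,0,5,0,0,0,0,-0.8,0,5,0,0,0,0,-0.5,0,5,0,0,0,0,-0.3,0,5,0,0,0,0,0,0,5])

```text
t: 9.5
tcp_pos: [0.511, -0.1465, 0.0159]
ee_rot: [[0.999, -0.052, -0.001], [-0.052, -0.999, 0.002], [-0.001, -0.002, -1.0]]
ft_force: [-0.3, 0.3, 0.8]
grip_width: 0.0501
```

```bash
python3 - <<'E'
from h import *
p,d=grab('top'); np.savez('top3.npz',p=p,d=d)
q,e=grab('side'); np.savez('side3.npz',p=q,d=e)
A=cv2.resize(p[120:320,170:400],(575,500)); B=cv2.resize(q[110:300,180:400],(575,500))
save('two3.png',np.hstack([A,B]),0.69)
from m import meas
print(meas(p,d,(150,240,250,370))['carton'])
E
```

```text
((513.6864013671875, -75.2823715209961), (117.63640594482422, 93.74983215332031), 87.05825805664062)
```

View pics/two3.png

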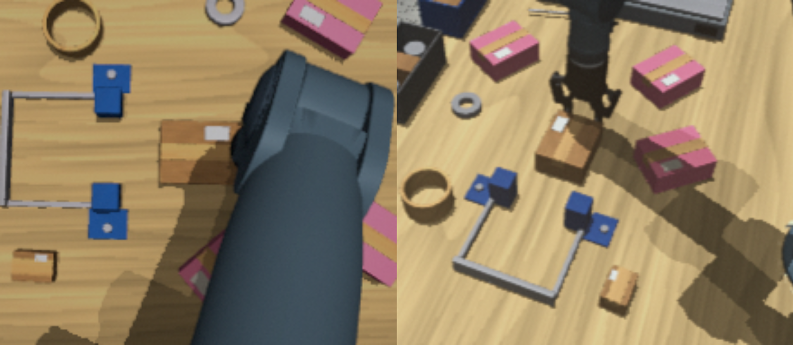

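The top view shows the carton 58 mm short of the gap entry, angle matching the gauge (87.06°), and its centre line about 1.9 mm toward -x. The spare is 4 mm, so a small S-curve takes out about 1.4 mm.

>>> servo_tool(increments=[0,0,0.009,0,-0.3,0,5,0,0,0.009,0,-0.3,0,5,0,0,0.009,0,-0.3,0,5,0,0,0.009,0,-0.4,0,5,0,0,0,0,-0.8,0,5,0,0,0,0,-0.8,0,5,0,0,0,0,-0.6,0,5,0,0,-0.012,0,-0.4,0,5,0,0,-0.012,0,-0.4,0,5,0,0,-0.012,0,-0.4,0,5])

```text
t: 10.43
tcp_pos: [0.5155, -0.1007, 0.0164]
ee_rot: [[0.999, -0.052, 0.001], [-0.052, -0.999, -0.0], [0.001, 0.0, -1.0]]
ft_force: [0.6, -2.0, -0.7]
grip_width: 0.0497
```

>>> servo_tool(increments=[0,0,0,0,0,0,5,0,0,0,0,0,0,5])

```text
t: 10.6
tcp_pos: [0.5152, -0.1006, 0.0164]
ee_rot: [[0.999, -0.052, 0.0], [-0.052, -0.999, 0.001], [0.0, -0.001, -1.0]]
ft_force: [-0.3, 0.5, 0.2]
grip_width: 0.0499
```

```bash
python3 - <<'E'
from h import *
p,d=grab('top'); np.savez('top4.npz',p=p,d=d)
save('top4.png',p[150:250,160:320],4.5)
from m import meas
o=meas(p,d,(150,240,180,370)); print(o['carton'],o['p1'],o['p2'])
c=np.array(o['carton'][0])-[522.7,62.9]; print(c@[.9987,-.0512],c@[.0512,.9987])
E
```

```text
((519.807861328125, -15.63735580444336), (89.85885620117188, 92.4941177368164), 88.59077453613281) ((593.8958740234375, 59.23253631591797), (38.54192352294922, 39.0643310546875), 88.98273468017578) ((451.51153564453125, 66.52651977539062), (37.940887451171875, 37.67426681518555), 88.71649169921875)
1.1327337255858925 -78.58333474189759
```

View pics/top4.png

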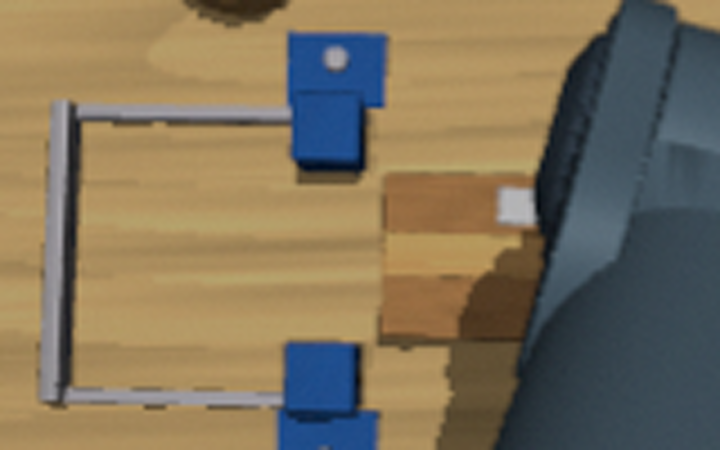

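The front edge is about 14 mm before the posts. The arm hides the rear of the carton, so I'll fit the visible side edges.

```bash
cat > e.py <<'E'
from h import *
def edges(p,d,c1=275):
    W=cloud('top',d); z=W[...,2]; hsv=cv2.cvtColor(p,cv2.COLOR_RGB2HSV)
    roi=np.zeros(z.shape,bool); roi[150:240,175:c1]=1
    m=big(roi&(z>.042)&(z<.0545)&((hsv[...,0]<40))&(d>0))
    cs=np.where(m.any(0))[0]; rs=np.where(m.any(1))[0]; g=np.array([522.7,62.9]); R=np.array([[.9987,.0512],[-.0512,.9987]])
    G=lambda uv:(pts('top',uv,.05)[:,:2]*1000-g)@R
    up=G([(c,np.where(m[:,c])[0][0]-.5) for c in cs[3:-3]]); lo=G([(c,np.where(m[:,c])[0][-1]+.5) for c in cs[3:-3]])
    fr=G([(np.where(m[r])[0][0]-.5,r) for r in rs[3:-3]])
    for n,a,i in (('up',up,1),('lo',lo,1),('front',fr,0)):
        k=np.polyfit(a[:,i],a[:,1-i],1); r=a[:,1-i]-np.polyval(k,a[:,i]); ok=abs(r)<2.5
        k=np.polyfit(a[ok,i],a[ok,1-i],1)
        print(n,'at mean',np.polyval(k,a[ok,i].mean()).round(2),'along',a[ok,i].mean().round(1),'slope deg',np.degrees(k[0]).round(2),'n',ok.sum())
if __name__=='__main__':
    import sys; f=np.load(sys.argv[1]); edges(f['p'],f['d'],int(sys.argv[2]))
E
python3 e.py top3.npz 300; python3 e.py top4.npz 275
```

```text
up at mean 44.71 along -127.4 slope deg -1.47 n 29
lo at mean -48.81 along -127.1 slope deg 1.26 n 31
front at mean -79.55 along -2.9 slope deg -0.78 n 32
up at mean 47.23 along -69.7 slope deg 2.12 n 24
lo at mean -46.56 along -72.3 slope deg -1.53 n 24
front at mean -33.07 along -0.2 slope deg -0.14 n 31
```

Centre is at gauge x≈+0.3, angle within about 0.3°, front at y=-33. Good to go in.

>>> servo_tool(increments=[0,0,0,0,-0.4,0,5,0,0,0,0,-0.6,0,5,0,0,0,0,-0.6,0,5,0,0,0,0,-0.6,0,5,0,0,0,0,-0.6,0,5,0,0,0,0,-0.6,0,5,0,0,0,0,-0.6,0,5,0,0,0,0,-0.6,0,5,0,0,0,0,-0.6,0,5,0,0,0,0,-0.6,0,5])

```text
t: 11.48
tcp_pos: [0.5183, -0.0427, 0.0164]
ee_rot: [[0.999, -0.053, 0.0], [-0.053, -0.999, -0.0], [0.0, 0.0, -1.0]]
ft_force: [-0.7, -2.7, 1.0]
grip_width: 0.05
```

```bash
python3 - <<'E'
from h import *
p,d=grab('top'); np.savez('top5.npz',p=p,d=d)
save('top5.png',p[150:250,160:320],3.5)
from e import edges
edges(p,d,240)
E
```

```text
up at mean 46.48 along 6.5 slope deg 2.24 n 11
lo at mean -46.07 along 3.2 slope deg -1.59 n 11
front at mean 24.24 along 0.8 slope deg 0.51 n 31
```

View pics/top5.png

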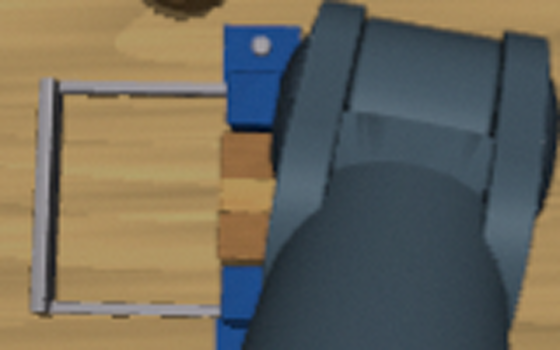

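The carton's front is inside the gap, centred to about 0.2 mm with no jam force. Continue.

>>> servo_tool(increments=[0,0,0,0,-0.6,0,5,0,0,0,0,-0.6,0,5,0,0,0,0,-0.6,0,5,0,0,0,0,-0.6,0,5,0,0,0,0,-0.6,0,5,0,0,0,0,-0.6,0,5,0,0,0,0,-0.6,0,5,0,0,0,0,-0.6,0,5,0,0,0,0,-0.6,0,5,0,0,0,0,-0.6,0,5])

```text
t: 12.37
tcp_pos: [0.5214, 0.0172, 0.0163]
ee_rot: [[0.999, -0.053, -0.0], [-0.053, -0.999, -0.0], [-0.0, 0.0, -1.0]]
ft_force: [-0.7, -3.7, 1.3]
grip_width: 0.05
```

>>> servo_tool(increments=[0,0,0,0,-0.6,0,5,0,0,0,0,-0.6,0,5,0,0,0,0,-0.6,0,5,0,0,0,0,-0.6,0,5,0,0,0,0,-0.6,0,5,0,0,0,0,-0.6,0,5,0,0,0,0,-0.5,0,5,0,0,0,0,-0.5,0,5,0,0,0,0,-0.5,0,5,0,0,0,0,-0.3,0,5])

```text
t: 13.2
tcp_pos: [0.5242, 0.0712, 0.0163]
ee_rot: [[0.999, -0.053, 0.0], [-0.053, -0.999, -0.0], [0.0, 0.0, -1.0]]
ft_force: [-1.1, -3.2, 2.4]
grip_width: 0.0503
```

>>> servo_tool(increments=[0,0,0,0,-0.2,0,5,0,0,0,0,-0.2,0,5,0,0,0,0,-0.2,0,5,0,0,0,0,0,0,5])

```text
t: 13.53
tcp_pos: [0.5246, 0.077, 0.0163]
ee_rot: [[0.999, -0.053, 0.0], [-0.053, -0.999, 0.001], [0.0, -0.001, -1.0]]
ft_force: [0.3, -2.1, 1.4]
grip_width: 0.0499
```

>>> servo_tool(increments=[0,0,0,0,-0.2,0,5,0,0,0,0,-0.2,0,5,0,0,0,0,-0.2,0,5])

```text
t: 13.78
tcp_pos: [0.5248, 0.0826, 0.0163]
ee_rot: [[0.999, -0.053, -0.0], [-0.053, -0.999, -0.0], [-0.0, 0.0, -1.0]]
ft_force: [-0.1, -2.9, 1.6]
grip_width: 0.0503
```

>>> servo_tool(increments=[0,0,0,0,-0.1,0,5,0,0,0,0,-0.1,0,5])

```text
t: 13.95
tcp_pos: [0.525, 0.0847, 0.0163]
ee_rot: [[0.999, -0.053, -0.0], [-0.053, -0.999, -0.0], [-0.0, 0.0, -1.0]]
ft_force: [-0.5, -3.6, 2.0]
grip_width: 0.0498
```

>>> servo_tool(increments=[0,0,0,0,-0.1,0,5,0,0,0,0,0,0,5])

```text
t: 14.12
tcp_pos: [0.525, 0.0858, 0.0162]
ee_rot: [[0.999, -0.053, -0.0], [-0.053, -0.999, 0.0], [-0.0, -0.0, -1.0]]
ft_force: [-0.5, -2.8, 2.8]
grip_width: 0.05
```

>>> servo_tool(increments=[0,0,0,0,-0.1,0,5,0,0,0,0,0,0,5])

```text
t: 14.28
tcp_pos: [0.5251, 0.0867, 0.0163]
ee_rot: [[0.999, -0.053, -0.0], [-0.053, -0.999, 0.0], [-0.0, -0.0, -1.0]]
ft_force: [0.3, -3.5, 2.4]
grip_width: 0.0501
```

>>> servo_tool(increments=[0,0,0,0,-0.1,0,5,0,0,0,0,0,0,5])

```text
t: 14.45
tcp_pos: [0.5252, 0.0874, 0.0163]
ee_rot: [[0.999, -0.053, 0.0], [-0.053, -0.999, -0.001], [0.0, 0.001, -1.0]]
ft_force: [0.2, -3.4, 1.9]
grip_width: 0.0503
```

```bash
python3 - <<'E'
from h import *
p,d=grab('top'); np.savez('top6.npz',p=p,d=d)
save('top6.png',p[150:250,150:310],3.5)
from e import edges
edges(p,d,225)
E
```

```text
Traceback (most recent call last):
  File "e.py", line 5, in edges
    m=big(roi&(z>.042)&(z<.0545)&((hsv[...,0]<40))&(d>0))
  File "h.py", line 22, in big
    return l==1+np.argmax(s[1:,4])
                ~~~~~~~~~^^^^^^^^^
ValueError: attempt to get argmax of an empty sequence
```

View pics/top6.png

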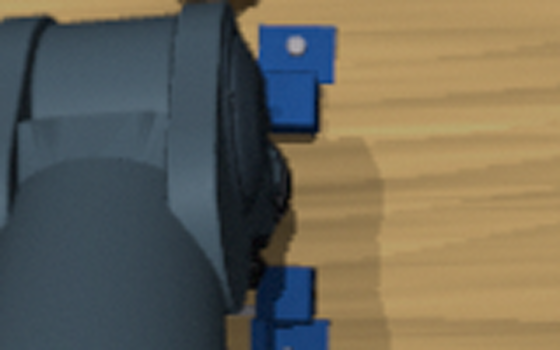

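The top view is blocked by the wrist over the bay, so I'll go on in 1 mm steps until the force rises.

>>> servo_tool(increments=[0,0,0,0,-0.1,0,5,0,0,0,0,0,0,5])

```text
t: 14.67
tcp_pos: [0.5251, 0.0875, 0.0163]
ee_rot: [[0.999, -0.053, -0.0], [-0.053, -0.999, -0.003], [0.0, 0.003, -1.0]]
ft_force: [-0.4, -6.8, 3.2]
grip_width: 0.0502
```

>>> servo_tool(increments=[0,0,0,0,-0.1,0,5,0,0,0,0,0,0,5])

```text
t: 14.83
tcp_pos: [0.5252, 0.0875, 0.0163]
ee_rot: [[0.999, -0.054, -0.0], [-0.054, -0.999, -0.005], [0.0, 0.005, -1.0]]
ft_force: [-0.5, -9.1, 3.5]
grip_width: 0.05
```

```bash
python3 - <<'E'
from h import *
p,d=grab('side'); np.savez('side7.npz',p=p,d=d)
save('side7.png',p[180:300,180:330],4)
E
```

```text
(no output)
```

View pics/side7.png

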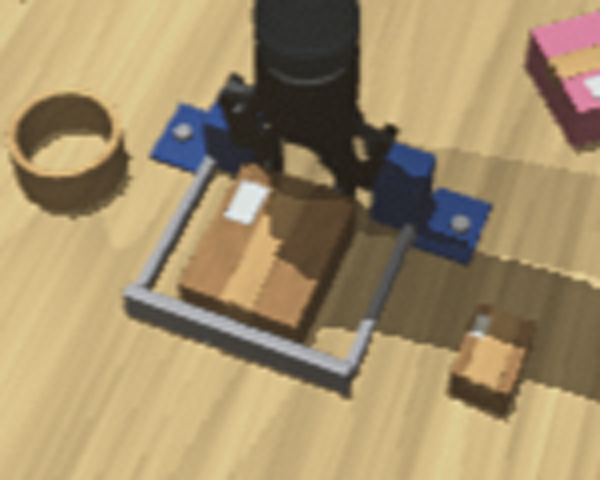

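The TCP stalls at gauge y≈24.6 (24 expected) and the force is rising. The side view shows the carton flat against the bar. One light squeeze to square it, then back straight out.

>>> servo_tool(increments=[0,0,0,0,-0.1,0,5,0,0,0,0,-0.1,0,5,0,0,0,0,0,0,5])

```text
t: 15.13
tcp_pos: [0.5254, 0.0874, 0.0164]
ee_rot: [[0.999, -0.054, 0.0], [-0.054, -0.998, -0.01], [0.001, 0.01, -1.0]]
ft_force: [-0.1, -16.1, 3.9]
grip_width: 0.0501
```

>>> servo_tool(increments=[0,0,0,0,0.3,0,5,0,0,0,0,0.5,0,5,0,0,0,0,1,0,5,0,0,0,0,2,0,5,0,0,0,0,3,0,5,0,0,0,0,3,0,5,0,0,0,0,3,0,5,0,0,0,0,0,-3.5,5,0,0,0,0,0,-3.5,5,0,0,0,0,0,-3.5,5])

```text
t: 15.97
tcp_pos: [0.5172, -0.0366, 0.1216]
ee_rot: [[0.999, -0.054, -0.002], [-0.054, -0.999, 0.002], [-0.003, -0.002, -1.0]]
ft_force: [1.0, -0.1, 0.4]
grip_width: 0.0497
```

>>> servo_tool(increments=[0,0,0,0,4,0,5,0,0,0,0,4,0,5,0,0,0,0,4,0,5,0,0,0,0,0,0,5,0,0,0,0,0,0,5])

```text
t: 16.38
tcp_pos: [0.5119, -0.1578, 0.1211]
ee_rot: [[0.998, -0.057, 0.001], [-0.057, -0.998, 0.001], [0.0, -0.001, -1.0]]
ft_force: [-0.6, -0.1, -0.2]
grip_width: 0.0501
```

```bash
python3 - <<'E'
from h import *
s=robot.sense();print(s['t'],s['tcp_pos'],s['ft_force'])
p,d=grab('top'); np.savez('top8.npz',p=p,d=d)
save('top8.png',p,1.5)
from e import edges
edges(p,d,245)
W=cloud('top',d); r=np.zeros(W.shape[:2],bool); r[165:245,165:182]=1
m=r&(W[...,2]>.02)&(W[...,2]<.036); print('bar',rect('top',big(m),.03))
E
```

```text
16.3833 [ 0.51194037 -0.15779227  0.12109228] [-0.59632337 -0.10151393 -0.18540102]
up at mean 47.74 along 92.3 slope deg 0.46 n 39
lo at mean -46.31 along 88.1 slope deg -0.51 n 39
front at mean 148.65 along -1.2 slope deg 2.9 n 32
bar ((530.06982421875, 223.0117950439453), (14.827250480651855, 174.95562744140625), 87.41629791259766)
```

View pics/top8.png

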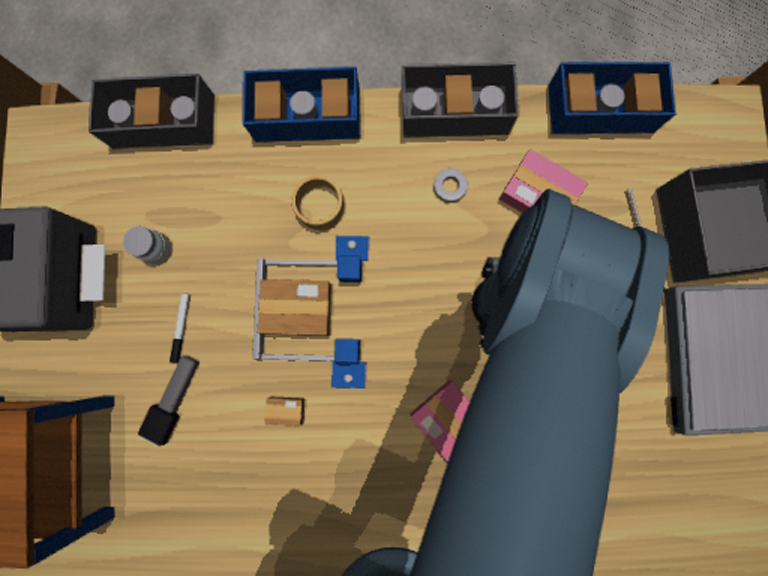

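The carton lies in the bay against the bar, and the bystanders look unmoved. My crop window (col ≥175) clipped the carton's front edge, so I'll redo that fit and compare the bystanders with the first picture.

```bash
sed -i 's/175:c1/165:c1/' e.py; python3 e.py top8.npz 245; python3 - <<'E'
from h import *
from m import meas
a,b=np.load('top0.npz'),np.load('top8.npz')
o=meas(b['p'],b['d'],(150,240,165,245)); print(o['carton'],o['cz'])
c=np.array(o['carton'][0])-[522.7,62.9]; print(c@[.9987,-.0512],c@[.0512,.9987])
D=(abs(a['p'].astype(int)-b['p']).max(2)>40).astype(np.uint8); D=cv2.morphologyEx(D,cv2.MORPH_OPEN,np.ones((3,3)))
n,l,s,c=cv2.connectedComponentsWithStats(D); print(s[1:])
E
```

```text
up at mean 47.77 along 96.2 slope deg 0.46 n 42
lo at mean -46.39 along 92.0 slope deg -0.66 n 42
front at mean 155.67 along -1.4 slope deg 0.6 n 32
((528.2803955078125, 157.3407745361328), (122.51244354248047, 94.09567260742188), 87.27241516113281) 0.049326831356228916
0.7377733374022987 94.60371777923584
[[  243   126   259   258 34848]
 [  172   186    16    39   208]
 [  198   190    14     8   110]
 [  219   192     3     3     9]
 [  218   196     3     4    12]
 [  300   199     7     8    42]
 [  186   202    32     7   150]
 [  182   205     3     3     9]
 [  206   208    15    18    88]
 [  194   223    10     3    30]
 [  171   327   126    57  3557]
 [  222   327    18    15   174]
 [  220   369    21    15   172]
 [  505   372     7    12    72]]
```

```bash
python3 -c "
from rig import robot
print(robot.hand_in())"
```

```text
the job is handed in; nothing more can be done
None
```

The brown carton went through the gap narrow end first and now rests against the steel stop bar. I handed the job in at about 16.4 s, with the gripper lifted well clear.

**How it went:** I used the two fingers, held 50 mm apart, as a bar. A push on the carton's +x side turned it about 22° and shifted it about 34 mm into line. I then pushed it from behind, with a small S-curve to centre it. It went through the posts at about 3 N and took a 16 N squeeze against the bar.

**Last checks:**

| Check | Measured | Expected |
|---|---|---|
| Carton origin along gauge y | +94.6 mm | +95 mm |
| Front face along gauge y | about 155.7 mm | 155 mm |
| Offset across the gauge | +0.7 mm | 0 mm |
| Carton heading | 87.3° (bar 87.4°) | same as the bar |
| Top height | 49 mm, so lying flat | 50 mm |

**Bystanders:** comparing the first and last top pictures, the only changes are at the carton, the arm and the shadows. The exceptions are the look-alikes at the right: one was hidden by the arm in the last picture and two were partly covered. I did not recheck these, but the fingers stayed clear of them.

**Checks that failed or disagreed:** the top view was blocked at the moment of contact, so I judged contact by force and the side view. One front-edge fit first read 148.7 mm because my crop cut the edge off; the redone fit gave 155.7 mm. The side and front edge fits scattered by about ±0.6°, which is near the pixel noise.

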